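# Change over the side stop of the tin-stamping jig to the orange size mark

## Task

The next batch is stamped at the orange size: swing the black clamp lever on the sloped jig open to free the side stop, slide the stop along its rail until its pointer lines up with the tip of the orange rider on the front lip, and swing the lever fully home again so that the stop is clamped there. Leave the tin, the lid and the hand stamp on the table in front where they are.

Things in the scene. Friction and masses are not known exactly. Their poses are not given: they have to be found in the camera images.
- stamping_jig: fixed jig 320 mm wide: grey bed sloping 25 degrees up away from the robot. Origin on the table under its middle; x level, away from the robot, y along the rail to the left, z up. In this frame uphill is U = (0.906, 0, 0.423), the bed's outward normal N = (-0.423, 0, 0.906); the bed's face starts at (-0.090, 0, 0.075), runs 200 mm along U; an 8 mm thick lip stands 10 mm above its lower edge
- shelf_edge (a point): middle of the lower front edge of the jig's wooden shelf (320 mm wide, 95 mm deep, with two rolls on it), which overhangs the rail at 299 mm height: over the rail the tool must come in below and in front of it, tilted about along -N (20 to 35 degrees). Posts carry it at both ends, 43 mm behind this edge. A fence 30 mm high runs up the bed's left edge
- stop (a joint): slide of the side stop along the rail, m: grows to the jig's +y (left), -0.105 to 0.085; 0 at the middle. About 3 N moves it unclamped; clamped it is held fast. A blue carriage (56 mm along y, 52 mm along U, top 34 mm above the bed) 162 mm up the slope, with an aluminium blade running down the slope from it, 12 mm thick along y, from 3 to 33 mm above the bed
- pointer_tip (a point): tip of the dark pointer at the lower end of the stop's blade, over the white scale, 21 mm up the slope, 4.5 mm above the bed; moves with the stop and lies in the blade's mid-plane
- blade_grip (a point): point in the blade's mid-plane where it is pinched across y (12 mm thick), 55 mm up the slope, 20 mm above the bed and 13 mm below the blade's top; the blade's lower end is 21 mm farther down the slope
- lever (a joint): turn of the black clamp lever about the bed's normal N, rad: 0 = fully home, clamped, the arm pointing straight down the slope above the blade (a hard stop); grows counter-clockwise seen from above; 1.4 = fully open, the arm pointing to the right (-y) along the rail. The clamp lets go by about 0.6 and the lever stays where it is left; under 10 N at the grip turns it
- lever_axis (a point): point on the lever's turning axis (parallel to N), at the height of the grip, 60 mm above the bed; moves with the stop
- lever_grip (a point): centre of the lever's round arm, 55 mm from the axis and 60 mm above the bed; the arm is 12 mm thick, rises slightly outward and ends in a 16 mm ball 72 mm from the axis
- orange_rider_tip (a point): tip of the orange rider, the target mark: a fixed plastic clip 14 mm wide on the front lip, its tip pointing up the slope at the scale. Its y axis is along the rail, as the jig's
- green_rider_tip (a point): tip of the green rider, the mark of another size, of the same form; not wanted now
- tin: loose empty gold tin, 104 mm across and 54 mm high, standing on the table in front of the jig; origin under its middle
- tin_lid: loose gold tin lid, 105 mm across and 9 mm high, on the table in front of the jig; origin under its middle
- stamp: loose hand stamp with a red top, 34 x 52 x 70 mm, standing on the table in front of the jig; origin under its middle
Mind the look-alikes: they are no part of the job. There is more than one size of the tin_lid; the job needs the smaller.

How it is judged:
By the outcome, as a careful person would: the job done as asked, in the order asked, and still so for the second after the job is handed in, with the robot touching nothing.
It also fails if it takes over 67 s, if anything falls off the work surface, if the arm or the gripper's body presses on something with over 40 N, if the wrist force passes 120 N, or if a joint passes its speed limit or range.

## Robot

A 7-joint arm with a two-finger parallel gripper is mounted at the origin on a cart in front of the work surface, level with it; the furniture and walls round the work are solid. World frame = base frame: x ahead of the robot, y to its left, z up, the work surface at z = 0. Lengths are in m, angles in degrees, forces in N, time in s.
With the tool pointing down it reaches from about 0.4 to 0.925 m from the base axis. Payload 5.6 kg.
Tool frame: the origin (TCP) lies between the finger pads; the fingertips stand 25 mm ahead of it and the grasp point (between the pads) lies 6 mm ahead of it; z points along the fingers, y is the line along which they close (so a half turn about z gives the same grasp; the last joint's range is limited). The gripper opens to 85 mm and grips with 20 to 120 N. Pads are 22 mm wide; open, the fingers measure 114 mm over their backs; the gripper's body (76 mm by 85 mm) begins 54 mm behind the grasp point. The pads swing forward as they close: fully open they stand 13 mm farther back than shut.
Start: joints at [65.604, 26.786, -0.665, 91.828, 0.344, 61.387, -3.226], TCP at [0.243, -0.603, 0.256] pointing down, gripper open.
Joint ranges: [-144.91, 144.91], [-17.63, 115.5], [-89.93, 88.59], [15.96, 139.68], [-74.01, 254.01], [8.47, 105.57], [-167.45, 167.45]. Speed limits (degrees/s): [147.25, 147.25, 180, 180, 180, 180, 180].

## Interface

Orientations are given as a 3x3 rotation matrix whose columns are the frame's x, y, z axes.
In Python, from station import robot gives the robot as it stands. The module is installed in compiled form; this text tells all that it offers. Calls block until the motion is done:
- robot.movep(position, orientation): joint-space move of the TCP to a pose.
- robot.move_l(position, frame=None, vel=0.15, max_force=None): straight line of the TCP; frame=None keeps the orientation; vel is the mean speed in m/s. With max_force (N) it stops when the force on the tool has changed by that much, and returns True; else False.
- robot.move_j(angles): joint-space move.
- robot.move_gripper(opening, f_grip=None): opening from 0.0 (shut) to 1.0 (fully open); f_grip is the grip in N (None keeps the last); returns when the fingers have stopped.
- robot.dwell(seconds).
- robot.solve_ik(position, orientation): joint angles nearest the present ones, or None.
- robot.get_image(name): name is "scene" or "top" or "wrist"; returns the picture (400x640x3 uint8, blue, green, red); there is no depth.
- robot.camera_info(name): a dict with "K" (3x3 intrinsics, pixels), "extrinsics" (4x4, takes a point from camera to world coordinates). Camera axes: x right, y down, z forward; pixel columns grow to the right and rows downward; lengths in m; the calibration is good to about 2 mm. A picture is of the moment at which its call begins: read the wrist's pose just before it. camera_info takes no time and is no camera call; for the wrist camera it gives the pose at the moment of the call.
A pose or a line that the arm cannot do raises robot.MotionError and nothing moves.
- robot.close_job(): hands the job in; it is judged then, once.
Trained networks look in the newest picture that a camera, given by its name, has taken for a name from the list of things; names that differ only in an ending like _2 or _b are one class to them, and where a whole thing is asked for, a point or a joint stands for the part that bears it (a point fixed in the world has none). Each returns a list of dicts, best first, with "confidence" (0 to 1); they miss things now and then, are a little off and sometimes report something else, mostly with a low value. They report only what shows in the picture. A call takes as long as a camera call. They do not tell look-alikes from the thing itself.
- robot.search_frame(camera, label): "location" ([x, y, z] in m, in world coordinates, good to about 4 mm: the middle of the surface that is visible of it).
- robot.outline_of(camera, label): "mask" (400x640 bool, what is visible of it).
- robot.place_of(camera, label): "location" ([x, y, z] in m, in world coordinates, good to about 4 mm: a listed point, or the origin of a listed thing).
Readings, each from a call of its own:
- robot.read_time(): time.
- robot.read_joint_positions(): joint angles.
- robot.read_dq(): joint speeds.
- robot.read_joint_efforts(): joint torques, N m.
- robot.read_position(): TCP position.
- robot.read_orientation(): TCP orientation.
- robot.read_contact_force(): force on the tool from outside, world axes, zero at the start.
- robot.read_torque(): the same for the moment, N m.
- robot.read_width(): opening from 0.0 (shut) to 1.0 (fully open).
- robot.read_finger_force(): force on a finger pad.
Only numpy, scipy, OpenCV 4.12 (cv2) and the standard library are available. Lean on these libraries where they do the work, as an engineer would, in place of code of your own. Each camera call takes 0.05 s, during which the arm holds its last target. There are 200 camera calls.

## Working session

There is one attempt and no reset: what is moved stays moved. The work goes in short steps, each a Python script; the robot and the scene stay as the last script left them, time stands still between calls to the robot, and variables do not carry over. Pictures are saved under pics/ and viewed, at most 10 in all, crops included, and the job is handed in when it is done.

```bash
mkdir -p pics; cat > h.py <<'E'
import numpy as np, cv2
from station import robot
def proj(name,p):
    c=robot.camera_info(name); E=np.linalg.inv(np.array(c["extrinsics"])); q=E[:3,:3]@np.array(p)+E[:3,3]; u=np.array(c["K"])@q; return u[:2]/u[2]
E
python3 - <<'E'
from h import *
ims={}
for c in ("scene","top"):
    ims[c]=robot.get_image(c)
    cv2.imwrite(f"pics/{c}0.png",ims[c])
    for l in ["stamping_jig","shelf_edge","pointer_tip","blade_grip","lever_axis","lever_grip","orange_rider_tip","green_rider_tip","tin","tin_lid","stamp"]:
        for r in robot.place_of(c,l)[:2]:
            p=np.array(r["location"]); print(c,l,p.round(4),round(r["confidence"],2),proj(c,p).round(0))
print(robot.read_time())
E
```

```text
scene stamping_jig [ 0.5948 -0.0272 -0.0009] 0.87 [274. 271.]
scene shelf_edge [ 0.647  -0.0344  0.2998] 0.87 [253. 152.]
scene pointer_tip [ 0.5186 -0.0208  0.0895] 0.97 [298. 251.]
scene blade_grip [ 0.5451 -0.0264  0.1178] 0.87 [290. 236.]
scene lever_axis [ 0.6252 -0.0295  0.1972] 0.58 [261. 196.]
scene lever_grip [ 0.5759 -0.0233  0.174 ] 0.58 [277. 212.]
scene orange_rider_tip [0.5077 0.0277 0.0999] 0.55 [290. 259.]
scene green_rider_tip [ 0.5049 -0.0837  0.1   ] 0.49 [318. 237.]
scene tin [ 0.3826 -0.2296 -0.0015] 0.91 [387. 258.]
scene tin_lid [ 0.4053 -0.0821  0.0025] 0.77 [353. 284.]
scene tin_lid [ 5.501e-01 -3.018e-01 -1.000e-04] 0.77 [344. 227.]
scene stamp [0.414  0.0806 0.0041] 0.8 [313. 323.]
top stamping_jig [ 0.591  -0.0293  0.0022] 0.63 [300. 200.]
top shelf_edge [ 0.646  -0.0381  0.2989] 0.72 [294. 152.]
top pointer_tip [ 0.5178 -0.0202  0.0924] 0.67 [294. 220.]
top blade_grip [ 0.5436 -0.0221  0.1141] 0.93 [294. 210.]
top lever_axis [ 0.6195 -0.0297  0.199 ] 0.8 [294. 174.]
top lever_grip [ 0.5729 -0.0286  0.1737] 0.47 [295. 195.]
top orange_rider_tip [0.512  0.0252 0.097 ] 0.44 [277. 223.]
top orange_rider_tip [ 0.5469 -0.0265  0.1174] 0.19 [296. 208.]
top green_rider_tip [ 0.5021 -0.0822  0.099 ] 0.53 [317. 226.]
top tin [ 0.3826 -0.2281 -0.002 ] 0.86 [369. 270.]
top tin [ 0.5187 -0.023   0.0916] 0.7 [295. 220.]
top tin_lid [ 0.4048 -0.0802 -0.0024] 0.62 [318. 263.]
top tin_lid [ 5.494e-01 -3.045e-01  1.000e-04] 0.62 [393. 212.]
top stamp [0.4116 0.0796 0.0044] 0.6 [263. 261.]
1.2
```

View images.

```bash
python3 - <<'E'
import cv2,numpy as np
s=cv2.imread("pics/scene0.png");t=cv2.imread("pics/top0.png")
a=cv2.resize(s[120:350,200:440],None,fx=2.4,fy=2.4,interpolation=cv2.INTER_CUBIC)
cv2.imwrite("pics/scene_c.png",a)
cv2.imwrite("pics/top_c.png",cv2.resize(t[120:300,220:430],None,fx=3.3,fy=3.3,interpolation=cv2.INTER_CUBIC))
E
```

```text
(no output)
```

View pics/scene_c.png

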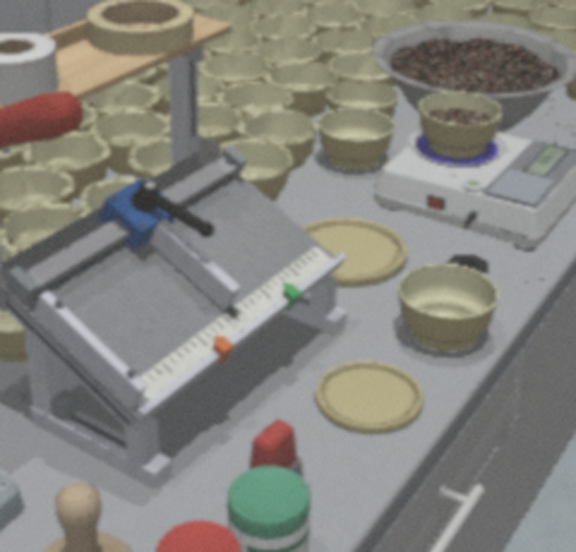

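View pics/top_c.png

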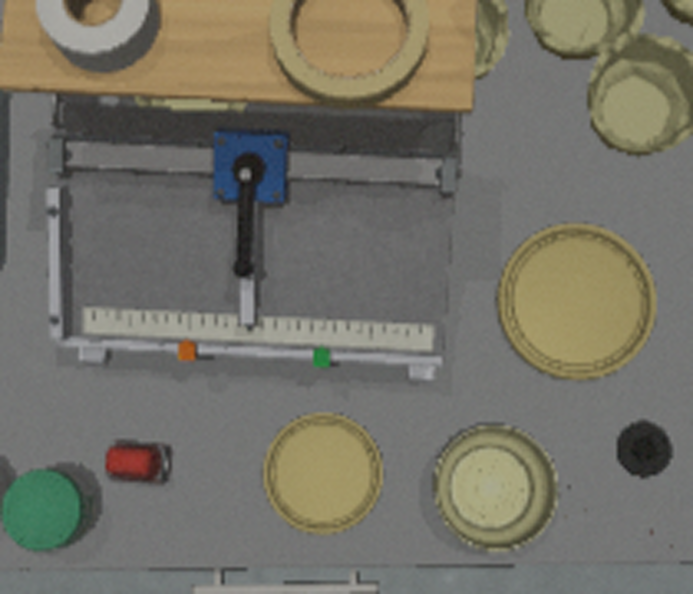

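Look-alikes. Rider: the orange one at scene (290,259) / top (277,226) against the green one at scene (318,237) / top (317,227). The orange one is wanted. The black lever is at scene (277,212); the black knob on the table near top (415,255) isn't part of the job. Lids: the small one is at top (318,263) and the large one at (393,212); both stay where they are. The stop sits between the riders, with its pointer at top (294,220). Next is a close look from the wrist.

```bash
cat >> h.py <<'E'
from scipy.optimize import least_squares
def jp(u,y,n): return np.array([-.09+.906*u-.423*n, y, .075+.423*u+.906*n])
def Rz(a): return np.array([[np.cos(a),-np.sin(a),0],[np.sin(a),np.cos(a),0],[0,0,1]])
LAB=["stamping_jig","shelf_edge","pointer_tip","blade_grip","lever_axis","lever_grip","orange_rider_tip","green_rider_tip"]
def collect(cams):
    o=[]
    for c in cams:
        robot.get_image(c)
        for l in LAB:
            r=robot.place_of(c,l)
            if r and r[0]["confidence"]>.4: o.append((l,np.array(r[0]["location"])))
    return o
# params x0,y0,yaw,s,o,g,xs,xr
def fit(obs):
    def model(l,p,q):
        x0,y0,a,s,o,g,xs,xr=p
        d={"stamping_jig":[0,0,0],"shelf_edge":[xs,0,.299],"pointer_tip":jp(.021,s,.0045),"blade_grip":jp(.055,s,.02),"lever_axis":jp(.162,s,.06),"lever_grip":jp(.107,s,.06),"orange_rider_tip":[xr,o,q[2]],"green_rider_tip":[xr,g,q[2]]}[l]
        return Rz(a)@np.array(d)+[x0,y0,0]
    f=lambda p: np.concatenate([(model(l,p,q)-q)*1000/(4 if l!="stamping_jig" else 6) for l,q in obs])
    r=least_squares(f,[.59,-.028,-.05,0,.05,-.05,.055,-.08],loss="soft_l1",x_scale=[.01,.01,.05,.01,.01,.01,.01,.01]); return r.x,r.cost
def W(p,v): return Rz(p[2])@np.asarray(v)+[p[0],p[1],0]
def Rtool(a,th=0,flip=1,tilt=25.):
    # tool z along -N; closing axis y = flip*jig y, then turned by th about N
    t=np.radians(tilt); z=np.array([np.sin(t),0,-np.cos(t)]); y=np.array([0,flip,0.]); R=np.c_[np.cross(y,z),y,z]
    k=cv2.Rodrigues(-z*th)[0]
    return Rz(a)@k@R
E
python3 - <<'E'
from h import *
obs=collect(["scene","top"]*3)
p,c=fit(obs);print(p.round(4),c)
ci=robot.camera_info("wrist");R=robot.read_orientation();E=np.array(ci["extrinsics"])
print("cam in tool",(np.array(R).T@(E[:3,3]-robot.read_position())).round(3),(np.array(R).T@E[:3,:3]).round(2))
for flip in (1,-1):
  for u,n,th in [(.06,.2,0),(.107,.06,0),(.137,.06,1.2),(.107,.06,1.2)]:
    q=robot.solve_ik(W(p,jp(u,p[3],n)),Rtool(p[2],th,flip)); print(flip,u,th,None if q is None else np.round(q,1))
print(robot.read_time())
import json; json.dump([(l,list(q)) for l,q in obs],open("obs.json","w"))
E
```

```text
[ 0.5934 -0.0295 -0.0796  0.0011  0.0494 -0.0622  0.0543 -0.084 ] 58.82154711142179
cam in tool [ 0.084 -0.    -0.118] [[ 0.   -0.95 -0.33]
 [ 1.   -0.    0.  ]
 [-0.   -0.33  0.95]]
1 0.06 0 [ 42.9  -0.9 -45.  127.5   4.8  28.3  79.4]
1 0.107 0 [ 30.3  22.4 -37.7 121.7  49.5  21.8  39.5]
1 0.137 1.2 [ 54.4  45.  -75.8 116.6  76.9  48.4  93. ]
1 0.107 1.2 [ 55.6  43.9 -75.7 120.5  79.   46.7  89.6]
-1 0.06 0 [  46.    -0.7  -48.   127.4    4.8   28.3 -100.4]
-1 0.107 0 [   4.1   17.7   -7.1  123.2   19.5   15.1 -114.5]
-1 0.137 1.2 [ 14.8  20.  -19.4 118.6  28.7  19.6 -53. ]
-1 0.107 1.2 [ 11.6  18.5 -15.7 122.8  28.7  16.3 -54.1]
3.9
```

```bash
python3 - <<'E'
from h import *
import json
p,c=fit([(l,np.array(q)) for l,q in json.load(open("obs.json"))])
robot.move_j([65.6,0,-0.7,126,0.3,30,20]); print(robot.read_position(),robot.read_time())
robot.move_j([5,0,-5,126,8,30,75]); print(robot.read_position(),robot.read_time())
print(np.round(robot.read_orientation(),2))
v=W(p,jp(.075,p[3]+.02,.20)); q=robot.solve_ik(v,Rtool(p[2])); print(np.round(q,1))
robot.movep(v,Rtool(p[2]))
obs=collect(["wrist"]*3)
im=robot.get_image("wrist")
for l,q in obs[:8]: print(l,q.round(4))
p2,c=fit(obs);print(p2.round(4),c)
p3,c=fit(obs+[(l,np.array(q)) for l,q in json.load(open("obs.json"))]);print(p3.round(4),c)
json.dump([(l,list(q)) for l,q in obs],open("obsw.json","w"))
for l in ("pointer_tip","orange_rider_tip"):
    q=np.mean([q for k,q in obs if k==l],0); u=proj("wrist",q); print(l,q,u); 
    if u[0]==u[0]: cv2.drawMarker(im,tuple(int(t) for t in u),(255,0,255),0,8,1)
cv2.imwrite("pics/w1.png",im); print(robot.read_time())
E
```

```text
[ 0.18067021 -0.46640346  0.28682169] 4.55
[ 0.49770356 -0.05439471  0.28667372] 6.4417
[[-0.9   0.16  0.41]
 [ 0.14  0.99 -0.07]
 [-0.42 -0.01 -0.91]]
[  1.8  -1.4  -8.4 127.3   9.1  29.8  71.9]
stamping_jig [ 0.5913 -0.0276  0.0013]
pointer_tip [ 0.5219 -0.0138  0.0885]
blade_grip [ 0.5408 -0.0264  0.1161]
lever_axis [ 0.6237 -0.0311  0.1958]
lever_grip [ 0.574  -0.029   0.1716]
orange_rider_tip [0.5101 0.0277 0.1019]
green_rider_tip [ 0.5003 -0.0838  0.097 ]
stamping_jig [ 0.5904 -0.0298  0.0016]
[ 0.5913 -0.0285 -0.0961  0.0007  0.0485 -0.0615  0.0544 -0.0849] 7.527430754271004
[ 0.5928 -0.0292 -0.0832  0.0009  0.0493 -0.062   0.055  -0.0846] 69.0423496060353
pointer_tip [ 0.5233  -0.01515  0.08945] [308.25372859 112.92507078]
orange_rider_tip [0.51136667 0.02796667 0.10066667] [358.24371287 103.71591871]
8.175
```

View pics/w1.png

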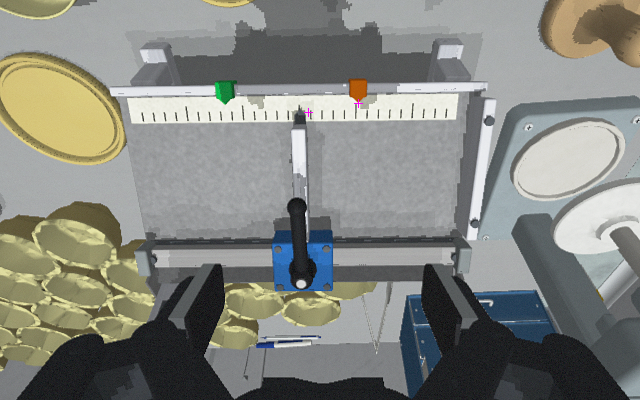

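The wrist view shows the orange rider tip at about (358,102), the green at (225,104), the pointer tip at about (299,107), the lever arm from (301,283) to the ball at (296,206), and the shelf out of view. The network's pointer mark is some 9 px too far right, so I'll measure this in pixels.

```bash
python3 - <<'E'
from h import *
im=robot.get_image("wrist"); cv2.imwrite("pics/w2raw.png",im)
a=cv2.resize(im[74:134,100:500],None,fx=2,fy=2,interpolation=cv2.INTER_CUBIC)
b=cv2.resize(im[74:134,210:370],None,fx=5,fy=5,interpolation=cv2.INTER_CUBIC)
cv2.imwrite("pics/w2.png",np.vstack([a,b]))
E
```

```text
(no output)
```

View pics/w2.png

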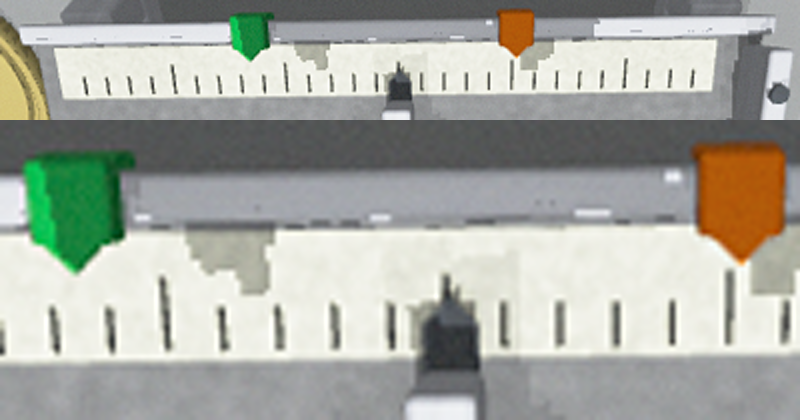

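```bash
cat >> h.py <<'E'
def onplane(name,px,p,n):
    c=robot.camera_info(name);E=np.array(c["extrinsics"]);d=E[:3,:3]@np.linalg.solve(np.array(c["K"]),[*px,1.])
    R=Rz(p[2]);N=R@[-.423,0,.906];P=W(p,jp(0,0,n));t=N@(P-E[:3,3])/(N@d);q=E[:3,3]+t*d
    j=R.T@(q-[p[0],p[1],0]); return np.array([(j[0]+.09)*.906+(j[2]-.075)*.423,j[1]])  # u,y
E
python3 - <<'E'
from h import *
import json
obs=[(l,np.array(q)) for f in("obs.json","obsw.json") for l,q in json.load(open(f))]
p,c=fit(obs)
for l in LAB[-2:]: print(l,np.mean([q for k,q in obs if k==l],0))
for it in range(4):
    a,b=onplane("wrist",(132,123.5),p,0),onplane("wrist",(456,119.5),p,0)
    d=b-a; p[2]-=np.arctan2(d[0],d[1])   # u grows with y -> true yaw smaller
    print(p[2],a,b)
f=lambda px,n: onplane("wrist",px,p,n).round(4)
print("ptr",f((299.8,110.6),.0045),"or",[f((358.2,102.6),n) for n in(.005,.012,.019)],"gr",f((225.6,104.6),.012))
for n in (.005,.012,.019): print(onplane("top",(276.7,225),p,n))
print("axis cap",f((301.5,283.5),.07),"ball",f((296.5,205),.062),"rail ends",f((157,241),.02),f((457,238),.02))
np.save("p.npy",p);print(p)
E
```

```text
orange_rider_tip [0.5152375 0.02125   0.1025   ]
green_rider_tip [ 0.50398889 -0.08375556  0.09816667]
-0.0677054274510598 [ 0.03419449 -0.15080611] [0.0296741 0.1407049]
-0.06543196689445435 [ 0.03220637 -0.15041442] [0.03154311 0.14132408]
-0.065098642426187 [ 0.0319147  -0.15035538] [0.03181745 0.14141324]
-0.06504977195799849 [ 0.03187194 -0.15034668] [0.03185768 0.14142628]
ptr [0.0219 0.0021] or [array([0.0157, 0.0532]), array([0.0152, 0.0525]), array([0.0147, 0.0519])] gr [ 0.0154 -0.0605]
[0.00328808 0.05264189]
[0.00570133 0.05155584]
[0.00811458 0.05046979]
axis cap [0.1549 0.0034] ball [0.0887 0.0012] rail ends [ 0.1397 -0.1367] [0.1394 0.1473]
[ 0.59279421 -0.02918566 -0.06504977  0.00093017  0.04932195 -0.06195545
  0.0549994  -0.08459421]
```

```bash
cat >> h.py <<'E'
def lev(p,s,th,n=.066,r=.055,ua=.161):
    return W(p,jp(ua-r*np.cos(th),s-r*np.sin(th),n)),Rtool(p[2],th)
def sweep(p,s,ths,vel=.08,mf=35,n=.066):
    for th in ths:
        P,R=lev(p,s,th,n)
        if robot.move_l(P,R,vel=vel,max_force=mf): print("stopped at",th,robot.read_contact_force()); return th
    return ths[-1]
E
python3 - <<'E'
from h import *
p=np.load("p.npy"); s=.002
robot.move_gripper(.29)
P,R=lev(p,s,0,n=.11); robot.movep(P,R)
P,R=lev(p,s,0); print("down",robot.move_l(P,vel=.08,max_force=15),robot.read_contact_force(),robot.read_time())
sweep(p,s,np.arange(.2,1.41,.2))
print(robot.read_contact_force().round(1),np.round(robot.read_joint_positions(),1),robot.read_time())
P,R=lev(p,s,1.33); robot.move_l(P,R,vel=.08)
P,R=lev(p,s,1.33,n=.12); robot.move_l(P,vel=.12)
P=W(p,jp(.05,s,.14)); robot.movep(P,Rtool(p[2]))
im=robot.get_image("wrist"); cv2.imwrite("pics/w3.png",im)
print(robot.read_time())
for l in("lever_grip","lever_axis","pointer_tip"):
    r=robot.place_of("wrist",l); print(l,r[:1])
E
```

```text
down False [ 0.48787049 -0.05878138  0.18805307] 10.0083
[ 0.1 -0.1 -0.4] [ 30.3  21.7 -30.3 116.1  29.3  22.  145.3] 12.4583
14.6083
lever_grip []
lever_axis [{'location': [0.6239, -0.0301, 0.1984], 'confidence': 0.79}]
pointer_tip [{'location': [0.523, -0.016, 0.0911], 'confidence': 0.84}]
```

View pics/w3.png

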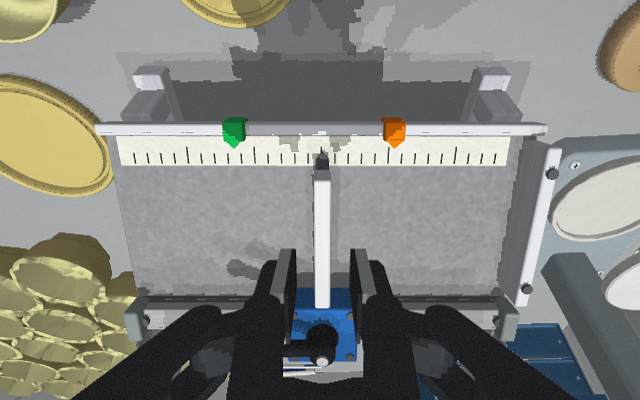

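The lever is open: its arm points left in the image, towards -y, with the hub at (321,345). The blade at column 322 is midway between the fingers, and the pointer is at (321,160). Next I pinch the blade and slide it.

```bash
python3 - <<'E'
from h import *
p=np.load("p.npy"); s=.002
R=Rtool(p[2])
robot.movep(W(p,jp(.055,s,.075)),R)
print("down",robot.move_l(W(p,jp(.055,s,.0305)),vel=.06,max_force=12))
robot.move_gripper(0.0,40); print(robot.read_width(),robot.read_contact_force().round(1))
P=np.array(robot.read_position()); Y=Rz(p[2])@[0,1,0]
print("slide",robot.move_l(P+.0504*Y,vel=.05,max_force=30),robot.read_contact_force().round(1),robot.read_width())
im=robot.get_image("wrist"); top=robot.get_image("top")
a=cv2.resize(im[150:330,220:420] if 0 else im[100:340,160:480],None,fx=2,fy=2,interpolation=cv2.INTER_CUBIC)
cv2.imwrite("pics/w4.png",a); cv2.imwrite("pics/t4.png",top); print(robot.read_time())
print("expect orange px",proj("wrist",W(p,jp(.0152,.0525,.012))),"ptr",proj("wrist",W(p,jp(.021,.0525,.0045))))
E
```

```text
Traceback (most recent call last):
station.MotionError: the arm cannot follow that straight line within its joint ranges
```

```bash
python3 - <<'E'
from h import *
p=np.load("p.npy"); s=.002
print(np.round(robot.read_joint_positions(),1))
for t in (10,15,20,25,30):
  for y in (s,s+.0504):
    q=robot.solve_ik(W(p,jp(.055,y,.0305)),Rtool(p[2],tilt=t)); print(t,round(y,3),None if q is None else np.round(q,1))
for u in (.06,.065,.07): 
    q=robot.solve_ik(W(p,jp(u,s,.0305)),Rtool(p[2],tilt=20)); print(u,None if q is None else np.round(q,1))
E
```

```text
[  9.6  14.7 -13.7 130.   29.7  12.6  55.7]
10 0.002 [ 17.3  25.1 -22.6 118.5  21.5  29.7  65.8]
10 0.052 [ 10.6  25.2 -21.6 118.1  22.5  30.2  59.3]
15 0.002 [ 14.6  23.2 -19.3 122.1  24.1  22.6  62.8]
15 0.052 [  6.8  23.3 -17.4 121.6  25.7  23.3  55.3]
20 0.002 [ 10.4  21.6 -14.4 125.6  28.9  15.2  57.3]
20 0.052 [  1.3  21.6 -11.4 125.2  31.6  16.1  48.5]
25 0.002 [  9.7  21.  -13.9 128.8  52.8   9.3  33.4]
25 0.052 [  2.8  21.3 -13.8 128.3  58.9  12.1  21.2]
30 0.002 [ 40.7  30.3 -50.6 130.2  97.2  24.6  -3.9]
30 0.052 [ 33.6  30.8 -50.8 129.6  95.9  28.5  -8.6]
0.06 [ 10.7  21.8 -14.8 125.   28.5  15.7  57.9]
0.065 [ 11.1  21.9 -15.2 124.3  28.2  16.3  58.4]
0.07 [ 11.4  22.1 -15.6 123.6  27.8  16.8  58.8]
```

```bash
python3 - <<'E'
from h import *
p=np.load("p.npy"); s=.002
R=Rtool(p[2],tilt=18); z=R[:,2]
G=W(p,jp(.057,s,.025))-.006*z
robot.movep(G-.05*z,R)
print("down",robot.move_l(G,vel=.06,max_force=12))
robot.move_gripper(0.0,40); print(robot.read_width(),robot.read_contact_force().round(1))
P=np.array(robot.read_position()); Y=Rz(p[2])@[0,1,0]
print("slide",robot.move_l(P+.0504*Y,vel=.05,max_force=30),robot.read_contact_force().round(1),robot.read_width())
im=robot.get_image("wrist"); top=robot.get_image("top")
cv2.imwrite("pics/w4raw.png",im); cv2.imwrite("pics/t4.png",top); print(robot.read_time(),np.round(robot.read_joint_positions(),1))
o=proj("wrist",W(p,jp(.0152,.0525,.012)));q=proj("wrist",W(p,jp(.021,.0525,.0045)));print("expect orange px",o,"ptr",q)
cx,cy=int(q[0]),int(q[1]); x0,y0=max(cx-80,0),max(cy-60,0)
print(x0,y0); cv2.imwrite("pics/w4.png",cv2.resize(im[y0:y0+110,x0:x0+160],None,fx=5,fy=5,interpolation=cv2.INTER_CUBIC))
E
```

```text
down False
0.13186858257361944 [-2.  -0.4  2.8]
slide False [-1.5  1.7  3.1] 0.13052943862165498
17.9417 [  5.3  22.4 -15.8 123.3  29.9  19.6  50.9]
expect orange px [320.50454439 181.93432055] ptr [320.59235371 191.71994978]
240 131
```

View pics/w4.png

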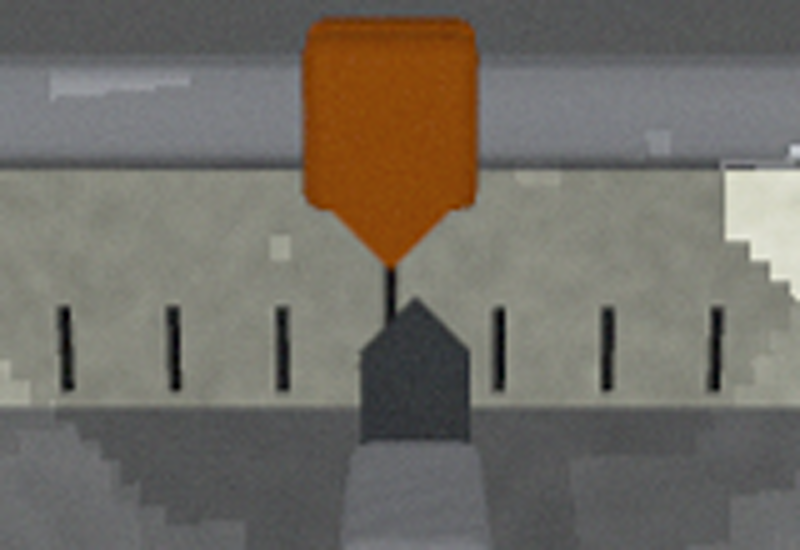

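The close view is sharp. The orange tip is at (318.2,184.5) and the pointer tip at (323.0,190.5), so the stop is about 2 mm too far to +y. I'll move it back and check.

```bash
python3 - <<'E'
from h import *
p=np.load("p.npy"); Y=Rz(p[2])@[0,1,0]
a=onplane("wrist",(323,190.7),p,.0045); 
b=[onplane("wrist",(318.2,184.5),p,n) for n in(.005,.012)]
print(a,b)
d=np.mean([x[1] for x in b])-a[1]; print("d",d)
robot.move_l(np.array(robot.read_position())+d*Y,vel=.02,max_force=30)
im=robot.get_image("wrist"); cv2.imwrite("pics/w5raw.png",im); print(robot.read_time())
cv2.imwrite("pics/w5.png",cv2.resize(im[131:241,240:400],None,fx=5,fy=5,interpolation=cv2.INTER_CUBIC))
E
```

```text
[0.0205247  0.05358723] [array([0.01759029, 0.05143176]), array([0.01631051, 0.05151326])]
d -0.0021147252545981945
18.2417
```

View pics/w5.png

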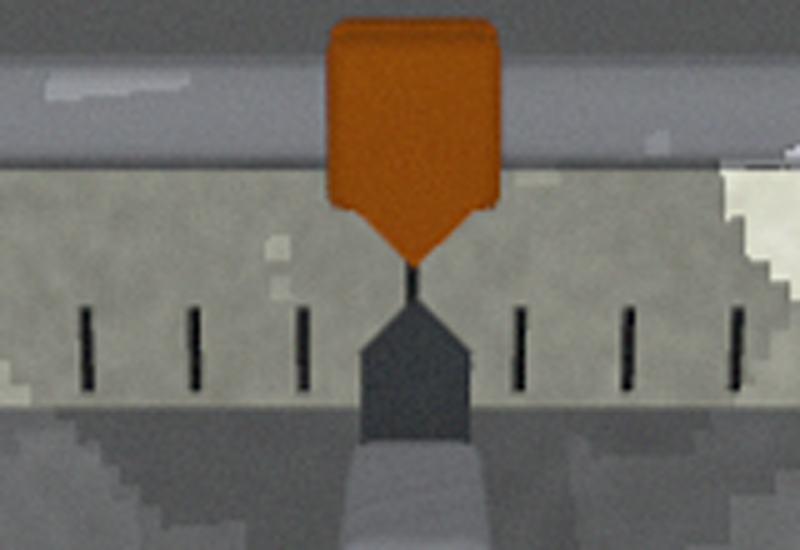

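The tips line up: orange at zoomed column 413.5, pointer at 414. I'll release the blade and swing the lever home.

```bash
python3 - <<'E'
from h import *
p=np.load("p.npy"); s=.0514; z=np.array(robot.read_orientation())[:,2]; P=np.array(robot.read_position())
robot.move_gripper(.29)
robot.move_l(P-.1*z,vel=.12)
A,R=lev(p,s,1.3,n=.12); robot.movep(A,R)
A,R=lev(p,s,1.3); st=robot.move_l(A,vel=.08,max_force=12); print("down",st,robot.read_time())
if not st:
    t=sweep(p,s,[1.1,.9,.7,.5,.3,.15,.05],mf=40); print(t,robot.read_contact_force().round(1))
    t=sweep(p,s,[-.05,-.1,-.15,-.2],vel=.03,mf=25); f=robot.read_contact_force(); print(t,np.round(f,1))
    A,R=lev(p,s,0); robot.move_l(A,R,vel=.08); A,R=lev(p,s,0,n=.12); robot.move_l(A,vel=.1)
    G=W(p,jp(.057,s,.085)); robot.movep(G,Rtool(p[2],tilt=18))
    im=robot.get_image("wrist"); cv2.imwrite("pics/w6.png",im); print(robot.read_time())
E
```

```text
down False 21.5167
0.05 [ 0.6 -1.1  0.6]
-0.2 [  1.3 -13.8   0.3]
26.3417
```

```bash
ls pics
```

```text
scene0.png
scene_c.png
t4.png
top0.png
top_c.png
w1.png
w2.png
w2raw.png
w3.png
w4.png
w4raw.png
w5.png
w5raw.png
w6.png
```

```bash
python3 - <<'E'
from h import *
p=np.load("p.npy"); im=cv2.imread("pics/w6.png")
q=proj("wrist",W(p,jp(.021,.0514,.0045))); x0,y0=int(q[0])-64,int(q[1])-45; print(x0,y0)
c=cv2.resize(im[y0:y0+64,x0:x0+128],(512,256),interpolation=cv2.INTER_CUBIC)
cv2.imwrite("pics/w6v.png",np.vstack([c,cv2.resize(im,(512,320))]))
E
```

```text
257 129
```

View pics/w6v.png

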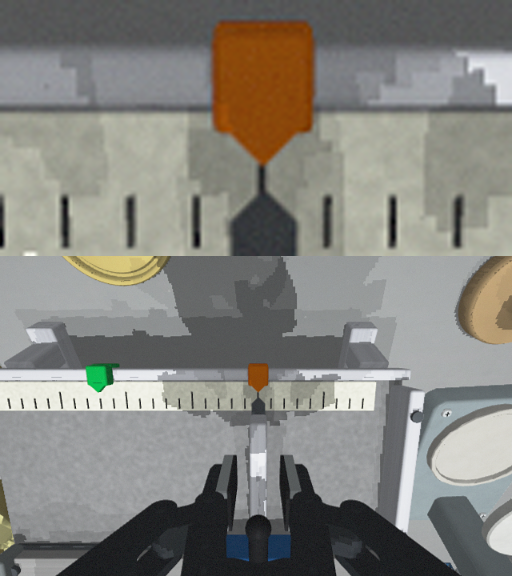

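The tips are still aligned, and the lever lies over the blade. To confirm that the lever is fully home, I'll repeat the first view shifted by the stop's travel and compare it with the original clamped state.

```bash
python3 - <<'E'
from h import *
import json
p=np.load("p.npy"); s=.0514
p0,c=fit([(l,np.array(q)) for l,q in json.load(open("obs.json"))])
D=.0494*(Rz(p[2])@[0,1,0])-.0011*0
v=W(p0,jp(.075,p0[3]+.02,.20))+(.0504-.0021)*(Rz(p[2])@[0,1,0])
robot.movep(v,Rtool(p0[2])); robot.move_gripper(1.0)
im=robot.get_image("wrist"); ref=cv2.imread("pics/w2raw.png")
print(robot.read_time())
def ang(i):
    g=i.max(2)[196:275,270:335]; m=(g<50); 
    n,l,st,ce=cv2.connectedComponentsWithStats(m.astype(np.uint8)); k=1+np.argmax(st[1:,4])
    r,cc=np.where(l==k); a=np.polyfit(r,cc,1); return np.degrees(np.arctan(a[0])),ce[k],st[k]
print(ang(ref),ang(im))
a=np.hstack([i[90:300,220:380] for i in(ref,im)])
cv2.imwrite("pics/w7.png",cv2.resize(a,None,fx=2.4,fy=2.4))
for l in("tin","tin_lid","stamp"):
    robot.get_image("top"); print(l,[np.round(r["location"],3) for r in robot.place_of("top",l)[:2]])
E
```

```text
27.55
(np.float64(5.434217862270284), array([29.48190789, 43.81907895]), array([  18,    2,   28,   77, 1216], dtype=int32)) (np.float64(4.505695308345906), array([31.36691237, 43.86568387]), array([  20,    2,   28,   77, 1221], dtype=int32))
tin [array([ 0.385, -0.23 , -0.   ])]
tin_lid [array([ 0.404, -0.082, -0.   ]), array([ 0.549, -0.305, -0.   ])]
stamp [array([0.412, 0.08 , 0.003]), array([ 0.592, -0.027,  0.003])]
```

View pics/w7.png

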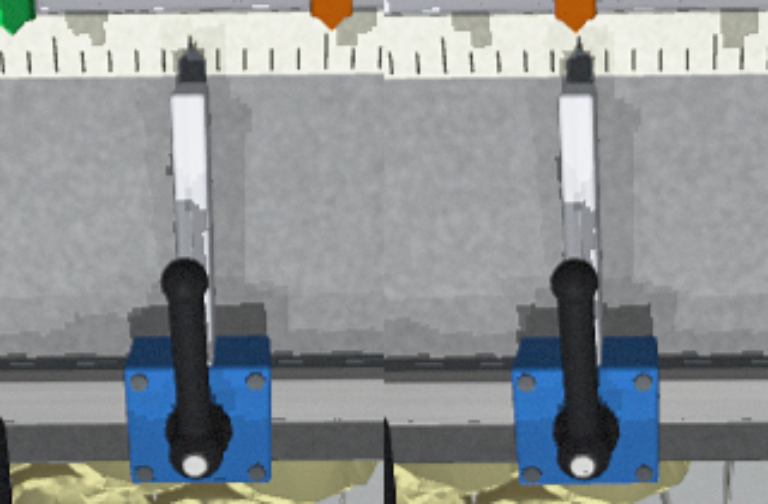

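```bash
python3 -c "
from station import robot
print(robot.close_job(), robot.read_time())"
```

```text
the job is handed in; nothing more can be done
the job is handed in; nothing more can be done
```

The side stop is clamped with its pointer lined up with the orange rider's tip. The lever is fully home again and the tin, lid and stamp are where they were; I handed the job in shortly after the 27.6 s reading, and the reply gave no verdict.

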